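Assemble two battery modules in their printed holders

TASK

Put the two battery modules together on the table. In the square holder stack, from the bottom up, the tall square cell block, the separator frame and the short square cell block; in the round holder stand the round cell pack and put the end cap on top of it. Every part must be fully seated in or on the one below, keep the cell packs upright all the time, and leave the spray bottle, the marker box and the meter where they are.

Things in the scene. Friction and masses are not known exactly. Their poses are not given: they have to be found in the camera images.
- square_holder: Black printed square tray fixed to the table: 62 x 62 mm outside, 13 mm high, with an open square pocket 54 x 54 mm and 8 mm deep (its floor is 5 mm above the table), two flat screw ears (36 mm wide, 4 mm thick, steel screw heads 7 mm high) reaching 45 mm from its centre along plus and minus x. Origin: centre of its underside; x and y axes parallel to its sides, z up.
- round_holder: Black printed round tray fixed to the table: 72 mm outside diameter, 13 mm high, with an open round pocket 64 mm in diameter and 8 mm deep (its floor is 5 mm above the table), two flat screw ears (36 mm wide, 4 mm thick, steel screw heads 7 mm high) reaching 49 mm from its centre along plus and minus x. Origin: centre of its underside, z up.
- tall_block: Tall square cell block, loose: white wrapped upright box 46 x 46 mm and 72 mm high with edges rounded by 4 mm, four round steel cell ends on its top and a black label on one side; 0.23 to 0.36 kg. Its top is flat. Origin: centre of its underside; x and y parallel to its sides, z up.
- separator: Separator frame, loose: grey square frame, no ears, 60 x 60 mm outside, 18 mm high, walls 3 mm, with a closed web 8 to 12 mm above its underside: an open recess 54 x 54 mm below (8 mm deep, fits over the tall block's top) and one above (6 mm deep, takes the short block's foot). Lies right way up; about 30 g. Origin: centre of its underside; x and y parallel to its sides, z up.
- short_block: Short square cell block, loose: white wrapped box 46 x 46 mm and 42 mm high with edges rounded by 4 mm, two parallel flat steel strips on its top and a black label on one side; 0.12 to 0.19 kg. Origin: centre of its underside; x and y parallel to its sides, z up.
- round_pack: Round cell pack, loose: white wrapped upright cylinder 56 mm in diameter and 70 mm high, with seven round steel cell ends on its flat top; 0.26 to 0.42 kg. Origin: centre of its underside, z up along its axis.
- end_cap: End cap, loose: grey round cap, 70 mm in diameter, with a yellow plug on it. Open round recess below, 64 mm in diameter, 10 mm deep (fits over the round pack's top); its disc lies 10 to 14 mm above its underside; the plug, 22 mm along x, 12 mm along y, rises from 14 to 42 mm: grip it across y. Lies right way up; about 40 g. Origin: centre of its underside, z up.
- spray_bottle: Bystander, loose: blue spray cleaner bottle with white cap, upright, 44 mm in diameter and 140 mm high, to the robot's right. Origin: centre of its underside.
- marker_box: Bystander, loose: closed cardboard box of markers, 45 x 130 x 30 mm high, beyond the parts. Origin: centre of its underside; its length is along its y.
- meter: Bystander, loose: orange hand multimeter lying on its back, 130 mm along its x, 70 mm wide, 41 mm high at its dial, beyond the parts. Origin: centre of its underside.
There are look-alikes about, which are no part of the job. Leave any turquoise look-alike of the short_block alone. What is shaped like the end_cap but turquoise is not meant.

How it is judged:
By the outcome, as a careful person would: the job done as asked, in the order asked, and still so for the second after the job is handed in, with the robot touching nothing.
It also fails if it takes over 120 s, if anything falls off the work surface, if the arm or the gripper's body presses on something with over 40 N, if the wrist force passes 120 N, or if a joint passes its speed limit or range.

ROBOT

A 7-joint arm with a two-finger parallel gripper is mounted at the origin on the work surface. World frame = base frame: x ahead of the robot, y to its left, z up, the work surface at z = 0. Lengths are in m, angles in rad, forces in N, time in s.
With the tool pointing down it reaches from about 0.4 to 0.925 m from the base axis. Payload 4.1 kg.
Tool frame: the origin (TCP) lies on the centre line of the jaws, within the pads' length; the fingertips stand 11 mm ahead of it and the grasp point (between the pads) lies 8 mm behind it; z points along the fingers, y is the line along which they close (so a half turn about z gives the same grasp; the last joint's range is limited). The gripper opens to 85 mm and grips with 20 to 120 N. Pads are 22 mm wide; open, the fingers measure 114 mm over their backs; the gripper's body (76 mm by 85 mm) begins 54 mm behind the grasp point. The pads swing forward as they close: fully open they stand 13 mm farther back than shut.
Start: joints at [-1.303, 0.398, 0.045, 1.537, -0.019, 1.207, -0.051], TCP at [0.233, 0.607, 0.242] pointing down, gripper open.
Joint ranges: [-2.82, 2.82], [-0.49, 2.23], [-1.37, 1.46], [0, 2.46], [-1.36, 4.5], [0.23, 2], [-2.94, 2.94]. Speed limits (rad/s): [2.57, 2.57, 3.14, 3.14, 3.14, 3.14, 3.14].

INTERFACE

Orientations are given as a rotation vector (axis times angle).
In Python, from rig import readout, snapshot, env gives the robot as it stands.
- The arm moves only by the tool send_rows, never from a script. Its argument "commands" is text: rows parted by semicolons, each of 7 numbers parted by spaces: the shift along the tool's x, y, z each as a share of 0.1 m, from -1 to 1, then the turn, a rotation vector about the tool's x, y, z each as a share of pi/2 rad, from -1 to 1, then the opening, from 0 (shut) to 1 (fully open). A call has 1 to 20 rows; each row is the pose to reach, as a shift and turn from the pose commanded when the call began, along the tool's axes at that moment; what a row does not reach only later rows make up. A row lasts 1/12 s, in which the tool goes at most 41.7 mm and 7.16 degrees, less where a joint would pass 70% of its speed; a pose out of reach is approached as far as the arm can. A call with a number of a shift or a turn outside -1 to 1 is refused whole. A call with a gripper value outside its range is refused whole. The fingers move at their own pace and stop on an object; the grip force is fixed at half the most. Time passes only in rows, so rows that repeat a pose let the fingers close. It gives the time, the measured TCP pose, the force, the opening and the grip force at its end, in the units of the state.
- readout.sense(): the state, without advancing time (a new reading comes with each control period).
- snapshot(name): name is "side" or "top" or "wrist"; returns a dict with "color" (384x512x3 uint8, red, green, blue), "fx", "fy", "cx", "cy" (pixels), "k1" (the pictures are not rectified: a ray, as slopes to the right and down, at radius r is drawn at 1 + k1 r^2 times it, then the intrinsics apply), "R" (3x3) and "t" (3): a world point X has camera coordinates R X + t. Camera axes: x right, y down, z forward; pixel columns grow to the right and rows downward; lengths in m; the calibration is good to about 2 mm. A picture is of the moment at which its call begins. There is no depth.
- env.close_job(): hands the job in; it is judged then, once.
The state is a dict: "t": time; "joint_pos": joint angles; "joint_velocities": joint speeds; "tau": joint torques, N m; "ee_pos": TCP position; "eef_rot": TCP orientation; "ft_force": force on the tool from outside, world axes, zero at the start; "moment": the same for the moment, N m; "grip_width": opening from 0.0 (shut) to 1.0 (fully open); "grip_force": force on a finger pad.
Only numpy, scipy, OpenCV 4.12 (cv2) and the standard library are available. Lean on these libraries where they do the work, as an engineer would, in place of code of your own. Each camera call takes 0.05 s, during which the arm holds its last target. There are 200 camera calls.

## Working session

There is one attempt and no reset: what is moved stays moved. The work goes in short steps, Python scripts to look and compute and a tool call to move; the robot and the scene stay as the last step left them, time stands still between calls to the robot, and variables do not carry over. Pictures are saved under pics/ and viewed, at most 14 in all, crops included, and the job is handed in when it is done.

Besides the shell and the picture viewer there is one more tool, called after "Call:" as a command line: name --argument value ..., lists and objects as JSON in quotes. send_rows: Moves the arm, as the interface text tells. Shift numbers are shares of 0.1 m and turn numbers shares of pi/2 rad, none past 1 either way. Its arguments: {"type":"object","properties":{"commands":{"type":"string"}},"required":["commands"]}

```bash
ls; mkdir -p pics; python3 - <<'E'
from rig import readout, snapshot
import cv2
s=readout.sense(); print(s)
for n in ("top","side"):
    d=snapshot(n); cv2.imwrite(f"pics/{n}0.png",d["color"][:,:,::-1]); print(n,d["fx"],d["fy"],d["cx"],d["cy"],d["k1"],d["R"],d["t"])
E
```

```text
pics
{'t': 0.0, 'joint_pos': array([-1.30302173,  0.39919556,  0.04500344,  1.53786125, -0.01867691,
        1.20694105, -0.05066815]), 'joint_velocities': array([-7.01856211e-04, -2.13944590e-04,  1.28931564e-03,  2.66115306e-05,
       -1.05085402e-03,  1.67263591e-03, -2.03003845e-04]), 'tau': array([ 8.52312746e-05, -4.75134230e+01,  1.36491202e+00, -2.54220879e+01,
        1.17210404e-02,  9.44820174e-03,  6.08293448e-06]), 'ee_pos': array([0.23284064, 0.60620335, 0.2412689 ]), 'eef_rot': array([-0.57258569, -3.08875031,  0.0030984 ]), 'ft_force': array([ 0.08575679, -0.05334514,  0.22605192]), 'moment': array([-0.01837773, -0.01084204, -0.03545615]), 'grip_force': 0.0, 'grip_width': 1.0026949208408047}
top 346.9518521439843 346.9518521439843 251.08250731869407 194.97956054086995 -0.09295376835995081 [[-0.0215339  -0.99971376  0.01042558]
 [-0.99840801  0.02095968 -0.05236538]
 [ 0.05213187 -0.01153662 -0.99857357]] [-0.10917344  0.60238139  1.12080066]
side 418.2684341249544 418.2684341249544 254.84715407051604 193.7012107934996 0.049632619979231914 [[-0.78431067 -0.62025486 -0.01186099]
 [-0.29226199  0.38629405 -0.87484847]
 [ 0.54721085 -0.68268647 -0.48425146]] [0.42050501 0.24106879 0.6696465 ]
```

View pics/top0.png

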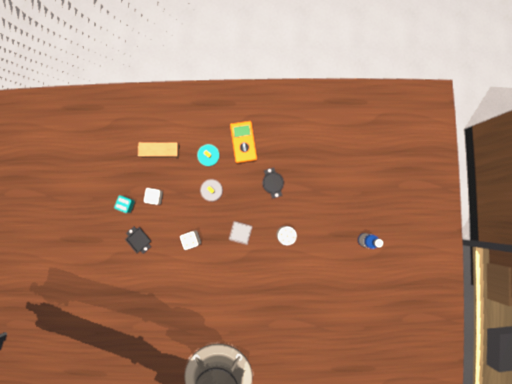

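View pics/side0.png

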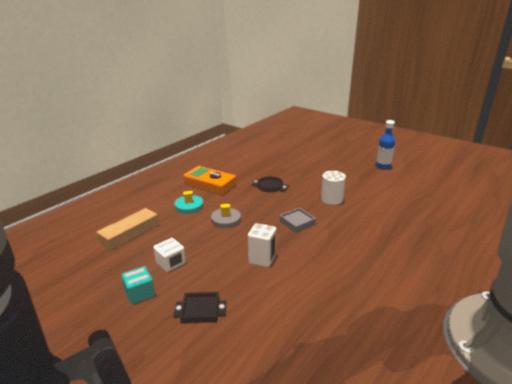

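The top view shows: square holder (138,240), tall block (190,240), short block (152,196), turquoise block (123,204), separator (240,233), round pack (287,236), end cap (211,190), turquoise cap (207,155) and round holder (273,182). The side view agrees. Next I'll get coarse positions.

```bash
cat > h.py <<'E'
import numpy as np, cv2
from scipy.spatial.transform import Rotation as Ro
from rig import readout, snapshot
def KD(d): return np.array([[d["fx"],0,d["cx"]],[0,d["fy"],d["cy"]],[0,0,1.]]), np.array([d["k1"],0,0,0,0.])
def unproj(d,uv,z):
    K,D=KD(d); p=cv2.undistortPoints(np.float64(uv).reshape(-1,1,2),K,D,None,None).reshape(-1,2)
    R=np.array(d["R"]);t=np.array(d["t"]); c=-R.T@t
    r=np.c_[p,np.ones(len(p))]@R
    return c+r*((z-c[2])/r[:,2])[:,None]
def proj(d,X):
    K,D=KD(d); return cv2.projectPoints(np.float64(X).reshape(-1,1,3),cv2.Rodrigues(np.array(d["R"]))[0],np.array(d["t"]),K,D)[0].reshape(-1,2)
def save(d,n,box=None,s=1):
    im=d["color"][:,:,::-1]
    if box: im=im[box[1]:box[3],box[0]:box[2]]
    cv2.imwrite(f"pics/{n}.png",cv2.resize(im,None,fx=s,fy=s,interpolation=cv2.INTER_CUBIC))
def blob(d,mask,near):
    "largest-contour nearest to pixel"
    cs=[c for c in cv2.findContours(mask.astype(np.uint8),cv2.RETR_EXTERNAL,cv2.CHAIN_APPROX_NONE)[0] if cv2.contourArea(c)>30]
    return min(cs,key=lambda c:-cv2.pointPolygonTest(c,(float(near[0]),float(near[1])),True))
def measure(d,mask,near,z):
    c=blob(d,mask,near); P=unproj(d,c.reshape(-1,2),z)[:,:2]
    (x,y),(w,h),a=cv2.minAreaRect((P*1000).astype(np.float32))
    return (x/1000,y/1000),(w,h),a
def hsv(d): return cv2.split(cv2.cvtColor(d["color"],cv2.COLOR_RGB2HSV))
def toolshift(target,s=None):
    "rows numbers for world point target from current pose"
    s=s or readout.sense(); R=Ro.from_rotvec(s["eef_rot"])
    return R.inv().apply(np.array(target)-s["ee_pos"])/0.1
E
cat > a.py <<'E'
from h import *
d=snapshot("top");H,S,V=hsv(d)
obj=dict(sq=((138,240),.013),tall=((190,240),.072),short=((152,196),.042),sep=((240,233),.018),pack=((287,236),.07),cap=((211,190),.014),rh=((273,182),.013))
for k,(p,z) in obj.items():
    m=(V<70) if k in("sq","rh") else (S<70)&(V>90)
    try: print(k,measure(d,m,p,z), int(S[p[1],p[0]]),int(V[p[1],p[0]]))
    except Exception as e: print(k,e)
w=snapshot("wrist"); save(w,"w0"); print(w["fx"],w["k1"]); s=readout.sense(); Rt=Ro.from_rotvec(s["eef_rot"]).as_matrix(); c=-np.array(w["R"]).T@w["t"]; print("cam in tool",Rt.T@(c-s["ee_pos"]), (np.array(w["R"])@Rt).round(3)); print(Rt.round(3))
E
python3 a.py
```

```text
sq ((0.013385354995727539, 0.0005957107543945313), (132.54754638671875, 47.517234802246094), 83.06790161132812) 15 87
tall ((0.46217922973632813, 0.07114057159423828), (49.032474517822266, 58.19806671142578), 17.320402145385742) 0 247
short ((0.6022921752929687, 0.19558721923828126), (57.010807037353516, 50.51255416870117), 78.06434631347656) 0 247
sep ((0.47828155517578125, -0.08368264770507812), (62.31789016723633, 62.708126068115234), 73.58531951904297) 14 232
pack ((0.468499755859375, -0.22892485046386718), (59.36466598510742, 59.04362106323242), 88.63533782958984) 27 246
cap ((0.6192645263671875, 0.009406806945800782), (70.08160400390625, 69.66836547851562), 44.01714324951172) 169 248
rh ((0.013385354995727539, 0.0005957107543945313), (132.54754638671875, 47.517234802246094), 83.06790161132812) 16 95
336.10245837453033 -0.05715327610323683
cam in tool [ 0.0786087   0.00107317 -0.13289255] [[ 0.     1.     0.001]
 [-0.952  0.    -0.307]
 [-0.307 -0.001  0.952]]
[[-0.934  0.358 -0.   ]
 [ 0.358  0.934 -0.001]
 [-0.    -0.001 -1.   ]]
```

Call:
send_rows --commands "-1 -0.8 -0.4 0 0 0.767 1;-1 -0.8 -0.4 0 0 0.767 1;-1 -0.8 -0.4 0 0 0.767 1;-1 -0.8 -0.4 0 0 0.767 1;-1 -0.8 -0.4 0 0 0.767 1;-1 -0.8 -0.4 0 0 0.767 1;-1 -0.8 -0.4 0 0 0.767 1;-1 -0.8 -0.4 0 0 0.767 1;-1 -0.8 -0.4 0 0 0.767 1;-1 -0.8 -0.4 0 0 0.767 1;-1 -0.8 -0.4 0 0 0.767 1;-1 -0.8 -0.4 0 0 0.767 1"

```text
t: 1.2
ee_pos: [0.2976, 0.4962, 0.2821]
eef_rot: [2.22, 2.223, -0.0]
ft_force: [-0.1, 0.1, -0.6]
grip_width: 1.001
grip_force: 0.0
```

Call:
send_rows --commands "-0.33 0.18 0 0 0 0 1;-0.66 0.37 0 0 0 0 1;-0.99 0.55 0 0 0 0 1"

```text
t: 1.45
ee_pos: [0.353, 0.3962, 0.2821]
eef_rot: [2.217, 2.225, 0.0]
ft_force: [0.7, -0.4, 0.1]
grip_width: 1.0
grip_force: 0.0
```

Call:
send_rows --commands "-0.33 0.18 0 0 0 0 1;-0.66 0.37 0 0 0 0 1;-0.99 0.55 0 0 0 0 1"

```text
t: 1.7
ee_pos: [0.4083, 0.2964, 0.2825]
eef_rot: [-2.22, -2.223, -0.001]
ft_force: [1.4, 0.5, -0.0]
grip_width: 1.001
grip_force: 0.0
```

Call:
send_rows --commands "-0.33 0.18 0 0 0 0 1;-0.66 0.37 0 0 0 0 1;-0.99 0.55 0 0 0 0 1"

```text
t: 1.95
ee_pos: [0.4632, 0.1974, 0.2826]
eef_rot: [-2.22, -2.223, -0.001]
ft_force: [0.6, 0.6, -0.4]
grip_width: 1.0
grip_force: 0.0
```

Call:
send_rows --commands "-0.33 0.18 0 0 0 0 1;-0.66 0.37 0 0 0 0 1;-0.99 0.55 0 0 0 0 1;-0.99 0.55 0 0 0 0 1;-0.99 0.55 0 0 0 0 1;-0.99 0.55 0 0 0 0 1"

```text
t: 2.45
ee_pos: [0.5172, 0.1006, 0.2821]
eef_rot: [-2.22, -2.221, -0.0]
ft_force: [-1.1, 0.4, -0.7]
grip_width: 1.001
grip_force: 0.0
```

```bash
python3 - <<'E'
from h import *
s=readout.sense();print(s["t"],s["ee_pos"],s["joint_pos"].round(2),Ro.from_rotvec(s["eef_rot"]).as_matrix().round(3))
w=snapshot("wrist"); save(w,"w1")
E
```

```text
2.45 [0.51722889 0.10056162 0.28214488] [-0.79  0.17  0.59  1.79 -0.1   1.22 -0.17] [[-0.     1.    -0.001]
 [ 1.     0.     0.001]
 [ 0.001 -0.001 -1.   ]]
```

View pics/w1.png

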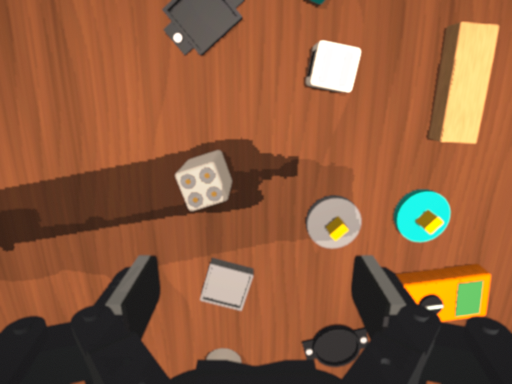

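Wrist view (right is +x, down is −y): tall block top (203,188), separator (228,287), short block (335,66), cap (333,222), round holder (335,345), and the square holder partly in view at (203,15). I'll shift +y to see the holder and then measure.

Call:
send_rows --commands "0.4 -0.2 0 0 0 0 1;0.8 -0.4 0 0 0 0 1;0.8 -0.4 0 0 0 0 1;0.8 -0.4 0 0 0 0 1;0.8 -0.4 0 0 0 0 1"

```text
t: 2.92
ee_pos: [0.4768, 0.1816, 0.2823]
eef_rot: [2.217, 2.226, -0.0]
ft_force: [0.5, -0.9, -0.7]
grip_width: 0.997
grip_force: 0.0
```

```bash
cat > m.py <<'E'
from h import *
import sys
def run(name,obj):
    w=snapshot("wrist"); H,S,V=hsv(w); save(w,name)
    for k,(X,z,lo,hi) in obj.items():
        p=proj(w,[X[0],X[1],z])[0]
        for l in lo:
            m=(S<hi)&(V>l) if l>0 else (V<-l)
            try:
                c,wh,a=measure(w,m,p,z); print(k,l,np.round(c,4),np.round(wh,1),round(a,1),p.round())
            except Exception as e: print(k,l,p.round(),"fail",e)
E
python3 - <<'E'
from m import *
d=unproj(snapshot("top"),[(138,240),(273,182)],.013);print(d)
run("w2",dict(tall=((.462,.071),.072,(150,180,200,215),70),short=((.602,.1955),.042,(150,200,215,230),70),sep=((.478,-.084),.018,(100,),70),cap=((.619,.009),.014,(90,110),60),sq=(d[0],.013,(-60,-75,-90),0)))
E
```

```text
[[ 0.45952832  0.25342781  0.013     ]
 [ 0.64143136 -0.19517986  0.013     ]]
tall 150 [0.4595 0.0895] [52.8 68.4] 17.5 [242. 258.]
tall 180 [0.4599 0.0786] [47.3 47.3] 17.9 [242. 258.]
tall 200 [0.4598 0.0782] [46.5 46.6] 17.5 [242. 258.]
tall 215 [0.4596 0.0779] [46.2 46.1] 17.9 [242. 258.]
short 150 [0.597  0.2016] [46.5 54.5] 79.8 [366. 146.]
short 200 [0.6009 0.2008] [46.5 46.7] 79.7 [366. 146.]
short 215 [0.601  0.2008] [46.5 46.6] 79.7 [366. 146.]
short 230 [0.6011 0.2008] [46.4 46.3] 79.8 [366. 146.]
sep 100 [ 0.4764 -0.0825] [61.7 61.9] 73.1 [255. 334.]
cap 90 [ 0.633  -0.0102] [ 68.3 123. ] 34.6 [358. 277.]
cap 110 [0.5977 0.0108] [29.3 68.1] 0.7 [358. 277.]
sq -60 [0.581  0.2031] [25.5  4.5] 80.1 [240.  91.]
sq -75 [0.4906 0.1498] [79.  34.4] 11.9 [240.  91.]
sq -90 [0.4587 0.2571] [55.5 56.1] 39.5 [240.  91.]
```

View pics/w2.png

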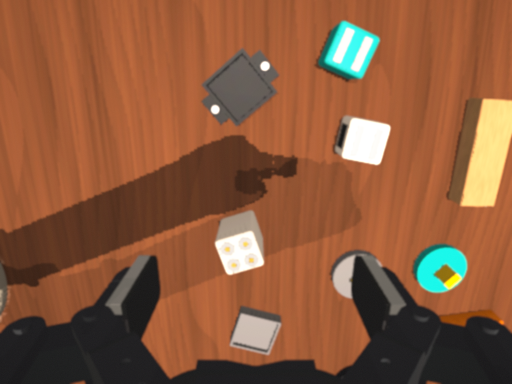

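The view is clear. Tall block and short block tops measure 46 mm square, as they should. The square holder's screws are at (265,66) and (215,109).

```bash
python3 - <<'E'
from h import *
w=snapshot("wrist"); H,S,V=hsv(w)
m=((S<90)&(V>150)).astype(np.uint8)
n,l,st,ce=cv2.connectedComponentsWithStats(m)
q=[ce[i] for i in range(1,n) if 200<ce[i][0]<280 and 50<ce[i][1]<125 and st[i][4]>10]; print(q)
P=unproj(w,q,.007); print(P.mean(0),np.degrees(np.arctan2(*(P[1]-P[0])[[1,0]])),np.linalg.norm(P[1]-P[0]))
g=V[40:140,190:290]; print(g[50,::5],S[90,190:290:5])
for T in (95,105,115):
    mm=((V<T)&(S<90)); 
    try: print(T,measure(w,mm,(240,88),.013),measure(w,mm,(240,88),.005))
    except Exception as e: print(e)
s=readout.sense(); print(toolshift([.4598,.0781,.12],s))
E
```

```text
[array([264.,  65.]), array([214.23376623, 108.53246753])]
[0.45878373 0.25742072 0.007     ] -140.29362151477702 0.07630480171340803
[180 178 168 129  84  99 100 101 102 102 102 101 103 102 101 101  83 121
 171 180] [170 169 168 127  24  28  28  33  33  33  30  30  30  30  33  33  28  78
 170 170]
95 ((0.45709188842773435, 0.25560552978515627), (61.20947265625, 57.15114212036133), 40.03512191772461) ((0.45667105102539063, 0.2555340270996094), (62.42626190185547, 58.28729248046875), 40.03520965576172)
105 ((0.45913034057617186, 0.257053955078125), (85.15492248535156, 59.75971603393555), 40.07224655151367) ((0.4587501220703125, 0.2570112915039062), (86.84776306152344, 60.94770050048828), 40.0722770690918)
115 ((0.4593322143554687, 0.2572852478027344), (86.792236328125, 60.76205062866211), 39.72152328491211) ((0.4589560241699219, 0.2572471923828125), (88.517578125, 61.969974517822266), 39.72147750854492)
[-1.00945168 -0.17946532  1.62418108]
```

Call:
send_rows --commands "-0.4 -0.07 0.2 0 0 -0.08 1;-0.8 -0.14 0.5 0 0 -0.15 1;-1 -0.18 0.9 0 0 -0.197 1;-1 -0.18 0.9 0 0 -0.197 1;-1 -0.18 0.9 0 0 -0.197 1;-1 -0.18 0.9 0 0 -0.197 1;-1 -0.18 0.9 0 0 -0.197 1"

```text
t: 3.65
ee_pos: [0.461, 0.0809, 0.1936]
eef_rot: [1.853, 2.535, 0.004]
ft_force: [-0.6, 1.0, 0.1]
grip_width: 1.0
grip_force: 0.0
```

```bash
python3 - <<'E'
from m import *
s=readout.sense(); print(s["ee_pos"],toolshift([.4598,.0781,.045],s),Ro.from_rotvec(s["eef_rot"]).as_matrix().round(3))
run("w3",dict(tall=((.4598,.0781),.072,(180,200,215),70),sep=((.4764,-.0825),.018,(100,),70)))
E
```

```text
[0.46095147 0.08093341 0.19360159] [-0.02387856 -0.02390473  1.48594648] [[-0.304  0.953  0.003]
 [ 0.953  0.304  0.001]
 [ 0.     0.003 -1.   ]]
tall 180 [0.4574 0.0835] [45.8 56.1] 17.6 [252. 193.]
tall 200 [0.4575 0.0835] [45.6 56.1] 17.6 [252. 193.]
tall 215 [0.4576 0.0836] [45.5 52.6] 18.3 [252. 193.]
sep 100 [ 0.476  -0.0819] [62.7 63.8] 73.5 [223. 315.]
```

Call:
send_rows --commands "-0.02 -0.02 0.3 0 0 0 1;-0.02 -0.02 0.6 0 0 0 1;-0.02 -0.02 0.8 0 0 0 1;-0.02 -0.02 0.9 0 0 0 1;-0.02 -0.02 0.9 0 0 0 1"

```text
t: 4.12
ee_pos: [0.4577, 0.0784, 0.1013]
eef_rot: [-1.851, -2.537, 0.003]
ft_force: [-0.2, -0.2, -0.2]
grip_width: 1.0
grip_force: 0.0
```

Call:
send_rows --commands "0 0 0.2 0 0 0 1;0 0 0.4 0 0 0 1;0 0 0.59 0 0 0 1;0 0 0.59 0 0 0 1;0 0 0.59 0 0 0 1;0 0 0.59 0 0 0 0.2;0 0 0.59 0 0 0 0.2;0 0 0.59 0 0 0 0.2;0 0 0.59 0 0 0 0.2;0 0 0.59 0 0 0 0.2;0 0 0.59 0 0 0 0.2;0 0 0.59 0 0 0 0.2"

```text
t: 5.12
ee_pos: [0.4592, 0.0781, 0.0446]
eef_rot: [1.853, 2.536, 0.004]
ft_force: [-0.8, 0.9, 4.6]
grip_width: 0.529
grip_force: 62.3
```

```bash
python3 - <<'E'
from h import *
s=readout.sense(); print(s["ee_pos"],toolshift([.4598,.0781,.045],s),s["grip_width"],s["grip_force"],s["ft_force"])
save(snapshot("side"),"s1")
E
```

```text
[0.45923725 0.07805608 0.04461345] [-0.00128916  0.00550399 -0.00385325] 0.529070409395706 62.31802582740784 [-0.77965874  0.89039206  4.59798744]
```

View pics/s1.png

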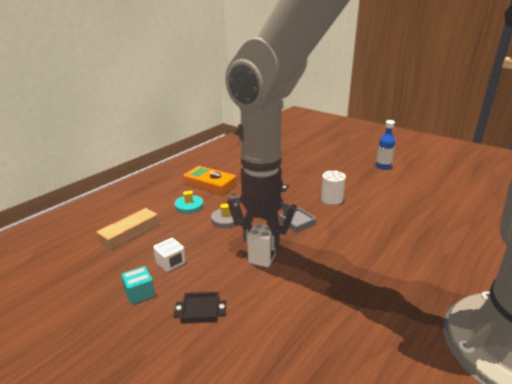

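Grip is good (62 N, about 45 mm, upright). Lifting and carrying it to the holder.

Call:
send_rows --commands "0 0 -0.1 0 0 0 0.2;0 0 -0.2 0 0 0 0.2;0 0 -0.3 0 0 0 0.2;0 0 -0.4 0 0 0 0.2;0 0 -0.5 0 0 0 0.2;0.07 0.02 -0.5 0 0 -0.02 0.2;0.16 0.05 -0.5 0 0 -0.05 0.2;0.28 0.09 -0.5 0 0 -0.08 0.2;0.4 0.13 -0.5 0 0 -0.12 0.2;0.52 0.17 -0.5 0 0 -0.15 0.2;0.64 0.21 -0.5 0 0 -0.18 0.2;0.74 0.24 -0.5 0 0 -0.21 0.2;0.81 0.26 -0.5 0 0 -0.23 0.2;0.85 0.27 -0.5 0 0 -0.244 0.2;0.85 0.27 -0.5 0 0 -0.244 0.2;0.85 0.27 -0.5 0 0 -0.244 0.2"

```text
t: 6.5
ee_pos: [0.458, 0.1664, 0.0932]
eef_rot: [-1.337, -2.843, 0.001]
ft_force: [0.3, -0.6, -3.1]
grip_width: 0.533
grip_force: 62.2
```

```bash
python3 - <<'E'
from h import *
s=readout.sense(); print(s["ee_pos"],toolshift([.459,.2574,.095],s),s["grip_width"],s["grip_force"],s["ft_force"],Ro.from_rotvec(s["eef_rot"]).as_matrix().round(3))
E
```

```text
[0.45798914 0.16642989 0.0932111 ] [ 0.69416141  0.58803256 -0.01832627] 0.5331793740008143 62.17437744140625 [ 0.34301938 -0.63360586 -3.13662527] [[-0.638  0.77  -0.   ]
 [ 0.77   0.638 -0.   ]
 [-0.    -0.    -1.   ]]
```

Call:
send_rows --commands "0.06 0.05 0 0 0 0 0.2;0.14 0.12 0 0 0 0 0.2;0.24 0.2 0 0 0 0 0.2;0.35 0.29 0 0 0 0 0.2;0.46 0.38 0 0 0 0 0.2;0.56 0.47 0 0 0 0 0.2;0.64 0.54 0 0 0 0 0.2;0.69 0.58 0 0 0 0 0.2;0.69 0.59 0 0 0 0 0.2;0.69 0.59 0 0 0 0 0.2;0.69 0.59 0 0 0 0 0.2"

```text
t: 7.42
ee_pos: [0.4595, 0.2566, 0.0932]
eef_rot: [1.338, 2.842, -0.001]
ft_force: [-0.2, -1.3, -3.1]
grip_width: 0.531
grip_force: 62.2
```

```bash
python3 - <<'E'
from h import *
s=readout.sense(); print(s["ee_pos"],toolshift([.459,.2574,.050],s),s["ft_force"])
w=snapshot("wrist"); save(w,"w4")
E
```

```text
[0.45951023 0.2566315  0.09318077] [0.00938081 0.00128021 0.43180246] [-0.16527606 -1.30919813 -3.13750215]
```

View pics/w4.png

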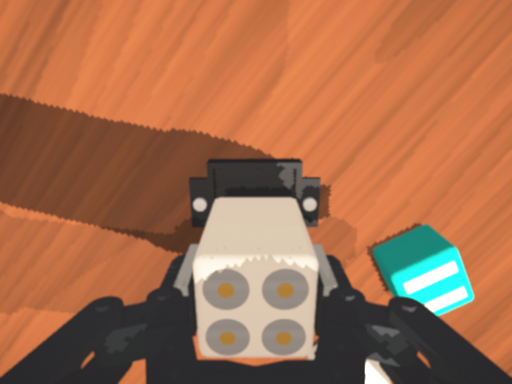

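The block is centred over the holder (holder columns 208–302, block centre 256) and the yaw is aligned. Lowering now.

Call:
send_rows --commands "0.01 0 0.1 0 0 0 0.2;0.01 0 0.2 0 0 0 0.2;0.01 0 0.28 0 0 0 0.2;0.01 0 0.33 0 0 0 0.2;0.01 0 0.37 0 0 0 0.2;0.01 0 0.4 0 0 0 0.2;0.01 0 0.42 0 0 0 0.2;0.01 0 0.43 0 0 0 0.2;0.01 0 0.43 0 0 0 0.2"

```text
t: 8.22
ee_pos: [0.4589, 0.2584, 0.0503]
eef_rot: [1.336, 2.843, 0.0]
ft_force: [-0.1, -0.2, -3.0]
grip_width: 0.535
grip_force: 62.2
```

```bash
python3 - <<'E'
from h import *
s=readout.sense(); print(s["ee_pos"],toolshift([.459,.2574,.050],s),s["ft_force"])
E
```

```text
[0.45887733 0.25840738 0.05025987] [-0.00853954 -0.00548346  0.00259766] [-0.05180334 -0.15622973 -2.96089145]
```

Call:
send_rows --commands "-0.01 0 0.01 0 0 0 0.2;-0.01 0 0.015 0 0 0 0.2;-0.01 0 0.015 0 0 0 0.2;-0.01 0 0.015 0 0 0 0.7;-0.01 0 0.015 0 0 0 1;-0.01 0 0.015 0 0 0 1;-0.01 0 0.015 0 0 0 1;-0.01 0 0.015 0 0 0 1;-0.01 0 0.015 0 0 0 1"

```text
t: 8.97
ee_pos: [0.4595, 0.2576, 0.0488]
eef_rot: [1.336, 2.843, 0.0]
ft_force: [-0.6, -1.0, 0.5]
grip_width: 1.0
grip_force: 0.0
```

Call:
send_rows --commands "0 0 -0.15 0 0 0 1;0 0 -0.4 0 0 0 1;0 0 -0.7 0 0 0 1;0 0 -1 0 0 0 1;0 0 -1 0 0 0 1"

```text
t: 9.38
ee_pos: [0.4632, 0.2594, 0.1544]
eef_rot: [1.335, 2.838, 0.015]
ft_force: [1.7, -0.4, -0.7]
grip_width: 1.001
grip_force: 0.0
```

Call:
send_rows --commands "0 0 -0.35 0 0 0 1;0 0 -0.7 0 0 0 1;0 0 -1 0 0 0 1;0 0 -1 0 0 0 1;0 0 -1 0 0 0 1;0 0 -1 0 0 0 1"

```text
t: 9.88
ee_pos: [0.4588, 0.2574, 0.2479]
eef_rot: [-1.336, -2.842, 0.001]
ft_force: [0.8, 0.3, -0.5]
grip_width: 0.999
grip_force: 0.0
```

```bash
python3 - <<'E'
from m import *
s=readout.sense(); print(s["ee_pos"])
run("w5",dict(tall=((.459,.2574),.077,(150,180,200,215),70),short=((.601,.2008),.042,(215,),70)))
E
```

```text
[0.45884971 0.25738117 0.24793517]
tall 150 [0.4576 0.262 ] [46.3 55.4] 39.4 [255. 174.]
tall 180 [0.4581 0.2619] [45.7 54.5] 39.5 [255. 174.]
tall 200 [0.4583 0.2614] [45.6 53.6] 39.7 [255. 174.]
tall 215 [0.4607 0.2586] [45.5 46.2] 39.7 [255. 174.]
short 215 [0.6008 0.2019] [48.7 48.4] 80.4 [318. 279.]
```

View pics/w5.png

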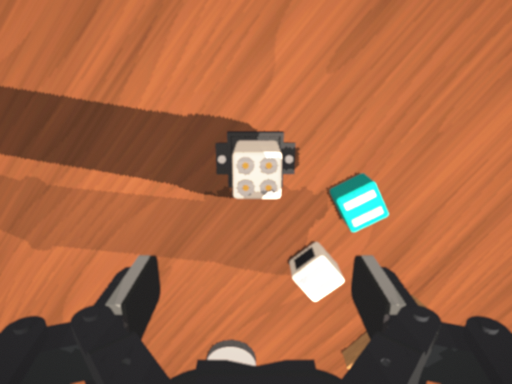

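The tall block is seated in the holder (top at z≈0.077, centre 0.460, 0.258). Next is the separator.

Call:
send_rows --commands "-0.33 -0.25 0 0 0 0.08 1;-0.66 -0.5 0 0 0 0.16 1;-1 -0.75 0 0 0 0.24 1;-1 -0.75 0 0 0 0.627 1;-1 -0.75 0 0 0 0.627 1;-1 -0.75 0 0 0 0.627 1;-1 -0.75 0 0 0 0.627 1;-1 -0.75 0 0 0 0.627 1;-1 -0.75 0 0 0 0.627 1;-1 -0.75 0 0 0 0.627 1"

```text
t: 10.77
ee_pos: [0.4647, 0.1325, 0.2475]
eef_rot: [-2.519, -1.877, 0.004]
ft_force: [0.6, -1.0, 0.0]
grip_width: 1.002
grip_force: 0.0
```

Call:
send_rows --commands "-0.33 0.12 0 0 0 0 1;-0.66 0.24 0.1 0 0 0 1;-1 0.36 0.2 0 0 0 1"

```text
t: 11.02
ee_pos: [0.4712, 0.0261, 0.2284]
eef_rot: [2.516, 1.88, 0.001]
ft_force: [0.7, -1.6, -0.2]
grip_width: 0.997
grip_force: 0.0
```

Call:
send_rows --commands "-0.33 0.12 0.1 0 0 0 1;-0.66 0.24 0.2 0 0 0 1;-1 0.36 0.4 0 0 0 1;-1 0.36 0.4 0 0 0 1;-1 0.36 0.4 0 0 0 1;-1 0.36 0.4 0 0 0 1"

```text
t: 11.52
ee_pos: [0.4765, -0.079, 0.1883]
eef_rot: [-2.52, -1.875, 0.001]
ft_force: [0.4, 0.5, 0.1]
grip_width: 1.002
grip_force: 0.0
```

```bash
python3 - <<'E'
from m import *
s=readout.sense(); print(s["ee_pos"])
run("w6",dict(sep=((.4762,-.0822),.018,(100,130,150,170,190),70),cap=((.619,.009),.014,(100,120,140),60),pack=((.468,-.229),.07,(150,200,220),70)))
w=snapshot("wrist");H,S,V=hsv(w); p=proj(w,[.4762,-.0822,.018])[0].astype(int); print(V[p[1]-50:p[1]+50:4,p[0]])
E
```

```text
[ 0.47648566 -0.07904093  0.18833457]
sep 100 [ 0.4819 -0.0666] [29.1 61.1] 73.3 [256. 178.]
sep 130 [ 0.4819 -0.0665] [27.2 61.1] 73.3 [256. 178.]
sep 150 [ 0.482  -0.0661] [26.3 61. ] 73.3 [256. 178.]
sep 170 [ 0.482  -0.0656] [25.3 60.8] 73.3 [256. 178.]
sep 190 [ 0.4819 -0.066 ] [24.4 60.7] 73.3 [256. 178.]
cap 100 [0.6171 0.0049] [57.6 70.5] 74.8 [387.  31.]
cap 120 [0.6171 0.0048] [57.6 70.4] 74.8 [387.  31.]
cap 140 [0.6172 0.0048] [57.6 70.3] 74.8 [387.  31.]
pack 150 [ 0.4723 -0.2071] [91.5 55.2] 77.3 [293. 342.]
pack 200 [ 0.4723 -0.207 ] [91.4 55.2] 77.3 [293. 342.]
pack 220 [ 0.468  -0.2259] [50.8 55.2] 77.3 [293. 342.]
[203 203 203 205 117 253 252 241 157 155 154 106 100  99 100  99 100 100
 100  94  94  82  85  86  87]
```

View pics/w6.png

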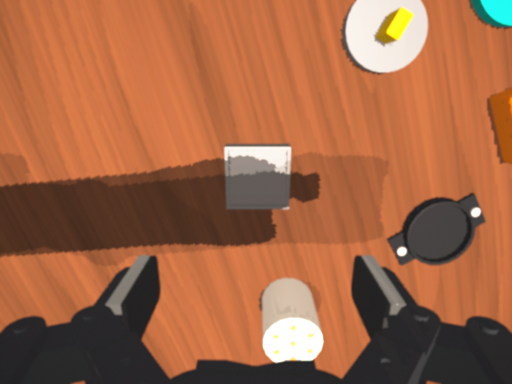

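The separator is at columns 224–291, rows 145–209, half in shadow. The round holder's screws are at (476,212) and (402,251). I'll measure with a saturation-only mask.

```bash
python3 - <<'E'
from m import *
w=snapshot("wrist");H,S,V=hsv(w)
for T in (50,80,110): 
    m=((S<T)&(V>50)).astype(np.uint8); print(T,measure(w,m,(257,178),.018),measure(w,m,(257,178),.009))
m=((S<60)&(V>150)).astype(np.uint8)
n,l,st,ce=cv2.connectedComponentsWithStats(m)
q=[ce[i] for i in range(1,n) if 395<ce[i][0]<485 and 200<ce[i][1]<260 and st[i][4]>10]
P=unproj(w,q,.007); print(q,P.mean(0),np.linalg.norm(P[1]-P[0]))
m=((H>22)&(H<33)&(S>170)&(V>120)).astype(np.uint8); print("plug",measure(w,m,(397,24),.042))
s=readout.sense(); print(toolshift([.4762,-.0822,.02],s))
E
```

```text
50 ((0.47734918212890626, -0.08153916168212891), (61.15500259399414, 59.98059844970703), 73.43515014648438) ((0.4766779174804687, -0.0839070053100586), (62.96528244018555, 61.756126403808594), 73.43515014648438)
80 ((0.47751876831054685, -0.08212632751464843), (62.187129974365234, 61.702980041503906), 73.4345474243164) ((0.4768525695800781, -0.08451156616210938), (64.0279541015625, 63.52946472167969), 73.43457794189453)
110 ((0.4774512023925781, -0.08162960815429687), (63.102439880371094, 62.17532730102539), 73.43515014648438) ((0.47678302001953127, -0.0840001220703125), (64.97038269042969, 64.01583862304688), 73.43515014648438)
[array([473.87058824, 213.30588235]), array([400.38554217, 252.26506024])] [ 0.64005154 -0.19438798  0.007     ] 0.08414120440457816
plug ((0.6178787841796874, 0.01073207664489746), (21.557619094848633, 11.478403091430664), 44.625953674316406)
[-0.0457619   0.00190196  1.69054203]
```

Call:
send_rows --commands "-0.03 0.02 0.3 0 0 0 1;-0.03 0.02 0.6 0 0 0 1;-0.03 0.02 0.9 0 0 0 1;-0.03 0.02 1 0 0 0 1;-0.03 0.02 1 0 0 0 1"

```text
t: 12.08
ee_pos: [0.4761, -0.0817, 0.0869]
eef_rot: [-2.517, -1.874, 0.006]
ft_force: [-0.7, -0.3, 1.0]
grip_width: 1.0
grip_force: 0.0
```

Call:
send_rows --commands "0 0 0.25 0 0 0 1;0 0 0.5 0 0 0 1;0 0 0.65 0 0 0 1;0 0 0.72 0 0 0 1;0 0 0.72 0 0 0 1;0 0 0.72 0 0 0 1"

```text
t: 12.58
ee_pos: [0.4791, -0.0829, 0.0181]
eef_rot: [2.52, 1.874, 0.003]
ft_force: [-0.4, 0.2, 0.4]
grip_width: 0.999
grip_force: 0.0
```

```bash
python3 - <<'E'
from m import *
s=readout.sense(); print(s["ee_pos"],toolshift([.4773,-.0819,.016],s),s["ft_force"]); save(snapshot("wrist"),"w7")
E
```

```text
[ 0.47908047 -0.08288151  0.01806702] [ 0.00425124 -0.01992268  0.02063044] [-0.40594287  0.23617628  0.40041185]
```

View pics/w7.png

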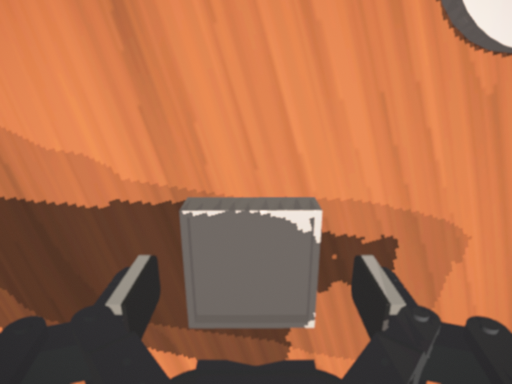

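The separator (columns 181–322) sits between the fingers, so I'll close on it.

Call:
send_rows --commands "0 -0.02 0.02 0 0 0 1;0 -0.02 0.02 0 0 0 0.8;0 -0.02 0.02 0 0 0 0.6;0 -0.02 0.02 0 0 0 0.5;0 -0.02 0.02 0 0 0 0.4;0 -0.02 0.02 0 0 0 0.4;0 -0.02 0.02 0 0 0 0.4;0 -0.02 0.02 0 0 0 0.4;0 -0.02 0.02 0 0 0 0.4"

```text
t: 13.38
ee_pos: [0.4763, -0.0823, 0.0158]
eef_rot: [-2.522, -1.873, -0.002]
ft_force: [-2.1, 1.1, 9.7]
grip_width: 0.681
grip_force: 63.6
```

```bash
python3 - <<'E'
from m import *
s=readout.sense(); print(s["ee_pos"],s["ft_force"],s["moment"],Ro.from_rotvec(s["eef_rot"]).as_matrix().round(3));
w=snapshot("wrist");H,S,V=hsv(w);m=((S<60)&(V>80)).astype(np.uint8); print(measure(w,m,(257,270),.018))
E
```

```text
[ 0.47631023 -0.08232916  0.01582655] [-2.12511253  1.1158566   9.72829595] [ 1.47359914e-01  4.14926669e-01 -3.12616870e-04] [[ 0.289  0.957  0.001]
 [ 0.957 -0.289  0.001]
 [ 0.001  0.001 -1.   ]]
((0.4768695068359375, -0.08024386596679688), (65.99463653564453, 93.04959869384766), 73.23577117919922)
```

Call:
send_rows --commands "0 0 -0.08 0 0 0 0.4;0 0 -0.2 0 0 0 0.4;0 0 -0.4 0 0 0 0.4;0 0 -0.6 0 0 0 0.4;0 0 -0.8 0 0 0 0.4;0 0 -1 0 0 0 0.4"

```text
t: 13.93
ee_pos: [0.4758, -0.0826, 0.1166]
eef_rot: [2.522, 1.873, 0.001]
ft_force: [0.1, -0.0, -0.5]
grip_width: 0.683
grip_force: 64.6
```

Call:
send_rows --commands "0.1 -0.04 -0.1 0 0 0 0.4;0.25 -0.09 -0.2 0 0 0 0.4;0.45 -0.16 -0.3 0 0 0 0.4;0.65 -0.23 -0.35 0 0 0 0.4;0.85 -0.3 -0.35 0 0 0 0.4;1 -0.36 -0.35 0 0 0 0.4"

```text
t: 14.43
ee_pos: [0.4706, 0.0255, 0.1512]
eef_rot: [-2.521, -1.875, -0.004]
ft_force: [0.3, -0.2, -0.6]
grip_width: 0.68
grip_force: 64.7
```

Call:
send_rows --commands "0.2 -0.07 0 0 0 -0.06 0.4;0.4 -0.14 0 0 0 -0.12 0.4;0.6 -0.21 0 0 0 -0.18 0.4;0.8 -0.28 0 0 0 -0.24 0.4;0.95 -0.34 0 0 0 -0.3 0.4;1 -0.36 0 0 0 -0.36 0.4;1 -0.36 0 0 0 -0.42 0.4;1 -0.36 0 0 0 -0.48 0.4;1 -0.36 0 0 0 -0.54 0.4;1 -0.36 0 0 0 -0.6 0.4;1 -0.36 0 0 0 -0.628 0.4;1 -0.36 0 0 0 -0.628 0.4;1 -0.36 0 0 0 -0.628 0.4"

```text
t: 15.52
ee_pos: [0.4648, 0.1296, 0.1505]
eef_rot: [1.336, 2.842, 0.001]
ft_force: [0.0, 0.3, -0.4]
grip_width: 0.681
grip_force: 64.7
```

```bash
python3 - <<'E'
from m import *
s=readout.sense(); print(s["ee_pos"],s["grip_width"],s["grip_force"],toolshift([.4595,.258,.11],s),Ro.from_rotvec(s["eef_rot"]).as_matrix().round(3));
E
```

```text
[0.46477372 0.1296448  0.15047232] 0.6809620507851185 64.68303680419922 [1.02221593 0.7778295  0.40514666] [[-0.638  0.77   0.001]
 [ 0.77   0.638  0.   ]
 [-0.     0.001 -1.   ]]
```

Call:
send_rows --commands "0.15 0.11 0 0 0 0 0.4;0.35 0.26 0 0 0 0 0.4;0.55 0.42 0 0 0 0 0.4;0.75 0.58 0 0 0 0 0.4;0.9 0.7 0.1 0 0 0 0.4;1 0.77 0.2 0 0 0 0.4;1 0.77 0.3 0 0 0 0.4;1 0.77 0.4 0 0 0 0.4;1 0.77 0.4 0 0 0 0.4;1 0.77 0.4 0 0 0 0.4"

```text
t: 16.35
ee_pos: [0.4596, 0.2536, 0.109]
eef_rot: [-1.338, -2.842, 0.004]
ft_force: [0.2, 0.5, 0.4]
grip_width: 0.679
grip_force: 64.7
```

```bash
python3 - <<'E'
from m import *
s=readout.sense(); print(s["ee_pos"],toolshift([.4595,.258,.085],s));save(snapshot("wrist"),"w8")
E
```

```text
[0.45963608 0.25357248 0.1089516 ] [0.03515006 0.02779282 0.23942038]
```

View pics/w8.png

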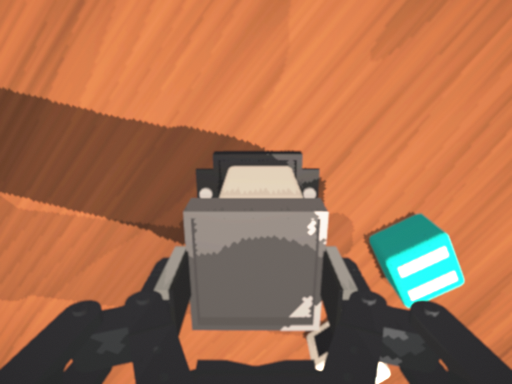

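The separator is over the block, which is visible behind it at columns 220–302. After a small centring correction I'll lower it.

Call:
send_rows --commands "0.03 0.02 0 0 0 0 0.4;0.03 0.02 0 0 0 0 0.4;0.03 0.02 0.05 0 0 0 0.4;0.03 0.02 0.1 0 0 0 0.4;0.03 0.02 0.14 0 0 0 0.4;0.03 0.02 0.18 0 0 0 0.4;0.03 0.02 0.21 0 0 0 0.4;0.03 0.02 0.23 0 0 0 0.4;0.03 0.02 0.24 0 0 0 0.4;0.03 0.02 0.25 0 0 0 0.4;0.03 0.02 0.25 0 0 0 0.4"

```text
t: 17.32
ee_pos: [0.4598, 0.2596, 0.085]
eef_rot: [1.334, 2.844, 0.001]
ft_force: [0.4, 0.0, -0.3]
grip_width: 0.682
grip_force: 64.7
```

```bash
python3 - <<'E'
from m import *
s=readout.sense(); print(s["ee_pos"],s["ft_force"],toolshift([.4595,.258,.085],s))
E
```

```text
[0.45975863 0.25960362 0.08495259] [ 0.4485388   0.03725659 -0.34887781] [-0.01067906 -0.01223933 -0.00047879]
```

Call:
send_rows --commands "-0.01 -0.01 0.005 0 0 0 0.4;-0.01 -0.01 0.01 0 0 0 0.4;-0.01 -0.01 0.015 0 0 0 0.4;-0.01 -0.01 0.015 0 0 0 0.4"

```text
t: 17.65
ee_pos: [0.4599, 0.2594, 0.0848]
eef_rot: [-1.334, -2.844, -0.004]
ft_force: [-2.6, 1.0, 10.3]
grip_width: 0.679
grip_force: 65.8
```

Contact came at 0.0848 m, exactly the predicted seat height. Releasing and rising.

Call:
send_rows --commands "0 0 -0.01 0 0 0 0.8;0 0 -0.01 0 0 0 1;0 0 -0.01 0 0 0 1;0 0 -0.01 0 0 0 1;0 0 -0.01 0 0 0 1;0 0 -0.2 0 0 0 1;0 0 -0.5 0 0 0 1;0 0 -0.8 0 0 0 1;0 0 -1 0 0 0 1;0 0 -1 0 0 0 1"

```text
t: 18.48
ee_pos: [0.4622, 0.2595, 0.1877]
eef_rot: [1.333, 2.84, 0.012]
ft_force: [1.4, 0.2, -0.3]
grip_width: 1.002
grip_force: 0.0
```

Call:
send_rows --commands "0 0 -0.4 0 0 0 1;0 0 -0.8 0 0 0 1;0 0 -1 0 0 0 1;0 0 -1 0 0 0 1;0 0 -1 0 0 0 1;0 0 -1 0 0 0 1"

```text
t: 18.98
ee_pos: [0.4585, 0.2577, 0.2817]
eef_rot: [-1.333, -2.843, 0.004]
ft_force: [0.0, 1.0, -0.1]
grip_width: 0.999
grip_force: 0.0
```

```bash
python3 - <<'E'
from m import *
s=readout.sense(); print(s["ee_pos"],toolshift([.601,.2008,.2],s))
w=snapshot("wrist");H,S,V=hsv(w);save(w,"w9");p=proj(w,[.4595,.258,.087])[0]
for T in (40,60,80): print(measure(w,(S<T)&(V>60),p,.087),p)
print(measure(w,(S<60)&(V>215),proj(w,[.601,.201,.042])[0],.042))
save(snapshot("side"),"s2",(100,180,300,360),3)
E
```

```text
[0.45853307 0.25773446 0.281699  ] [-1.34886057  0.73359203  0.81469404]
((0.4553793334960938, 0.2615352172851563), (69.28507995605469, 68.21650695800781), 39.80774688720703) [255.95310867 168.7265382 ]
((0.45571197509765626, 0.2618130187988281), (70.28038024902344, 68.21823120117188), 39.80841827392578) [255.95310867 168.7265382 ]
((0.4560185852050781, 0.2613655090332031), (70.50326538085938, 69.30171203613281), 39.80656051635742) [255.95310867 168.7265382 ]
((0.600749267578125, 0.20191703796386717), (49.103458404541016, 48.39070129394531), 80.51091766357422)
```

View pics/s2.png

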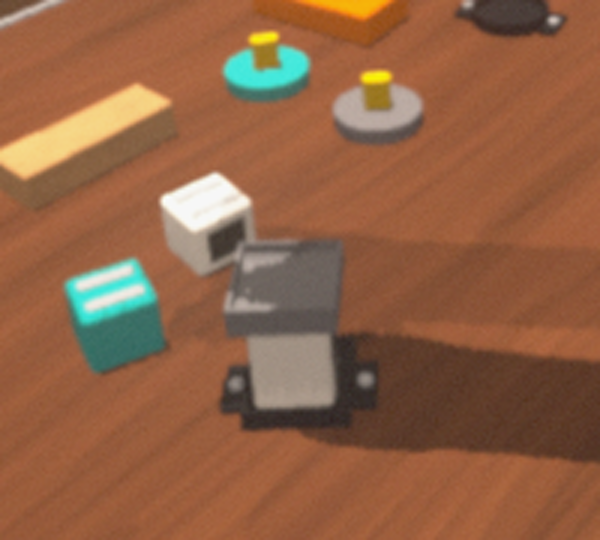

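The stack looks right: the frame is level on the block, and the block is in the holder. Going for the short block, gripping along world −10° so the fingers clear the turquoise block.

Call:
send_rows --commands "-0.3 0.15 0 0 0 0 1;-0.6 0.3 0 0 0 0 1;-0.75 0.4 0.1 0 0 0 1"

```text
t: 19.33
ee_pos: [0.5413, 0.2236, 0.2736]
eef_rot: [1.337, 2.839, 0.0]
ft_force: [1.0, -1.4, 0.0]
grip_width: 0.996
grip_force: 0.0
```

Call:
send_rows --commands "-0.3 0.17 0.1 0 0 0.08 1;-0.6 0.33 0.2 0 0 0.16 1;-0.6 0.33 0.3 0 0 0.554 1;-0.6 0.33 0.3 0 0 0.554 1;-0.6 0.33 0.3 0 0 0.554 1;-0.6 0.33 0.3 0 0 0.554 1;-0.6 0.33 0.3 0 0 0.554 1;-0.6 0.33 0.3 0 0 0.554 1;-0.6 0.33 0.3 0 0 0.554 1;-0.6 0.33 0.3 0 0 0.554 1"

```text
t: 20.17
ee_pos: [0.6014, 0.201, 0.2424]
eef_rot: [-2.406, -2.02, 0.002]
ft_force: [0.9, 0.1, 0.8]
grip_width: 0.997
grip_force: 0.0
```

```bash
python3 - <<'E'
from m import *
s=readout.sense(); print(s["ee_pos"],toolshift([.601,.2008,.024],s),Ro.from_rotvec(s["eef_rot"]).as_matrix().round(3))
w=snapshot("wrist");H,S,V=hsv(w);p=proj(w,[.601,.2008,.042])[0]
for T in (150,200,220,235,245): print(T,measure(w,(S<60)&(V>T),p,.042))
m=(H>80)&(H<95)&(S>120); c=blob(w,m.astype(np.uint8),proj(w,[.585,.28,.04])[0]);print("turq",unproj(w,c.reshape(-1,2),.042).min(0),unproj(w,c.reshape(-1,2),.042).max(0))
E
```

```text
[0.60143197 0.20101964 0.24241894] [-1.12308525e-03 -1.33281271e-03  2.18419410e+00] [[ 0.173  0.985 -0.001]
 [ 0.985 -0.173 -0.001]
 [-0.001 -0.001 -1.   ]]
150 ((0.6022410278320313, 0.2031732635498047), (48.861480712890625, 45.031890869140625), 80.04691314697266)
200 ((0.6028610229492187, 0.20756591796875), (35.11357498168945, 45.37002182006836), 81.78507232666016)
220 ((0.6030675659179687, 0.2069937286376953), (33.050254821777344, 44.68277359008789), 80.04792022705078)
235 ((0.603458251953125, 0.20782830810546876), (32.03048324584961, 44.0120849609375), 81.1330337524414)
245 ((0.6045831909179687, 0.20897293090820312), (30.905393600463867, 42.93503189086914), 83.36609649658203)
turq [0.5506794  0.26850896 0.042     ] [0.60626815 0.32400274 0.042     ]
```

Call:
send_rows --commands "0 0 0.35 0 0 0 1;0 0 0.7 0 0 0 1;0 0 1 0 0 0 1"

```text
t: 20.47
ee_pos: [0.6015, 0.2012, 0.1419]
eef_rot: [-2.406, -2.019, -0.001]
ft_force: [-0.1, 0.3, -0.2]
grip_width: 0.996
grip_force: 0.0
```

Call:
send_rows --commands "0 0 0.25 0 0 0 1;0 0 0.5 0 0 0 1;0 0 0.7 0 0 0 1;0 0 0.85 0 0 0 1;0 0 0.85 0 0 0 1"

```text
t: 20.88
ee_pos: [0.5991, 0.2005, 0.0547]
eef_rot: [-2.405, -2.017, 0.01]
ft_force: [-0.6, 1.1, -1.2]
grip_width: 0.999
grip_force: 0.0
```

Call:
send_rows --commands "0 0 0.15 0 0 0 1;0 0 0.3 0 0 0 1;0 0 0.33 0 0 0 1;0 0 0.33 0 0 0 1;0 0 0.33 0 0 0 0.7;0 0 0.33 0 0 0 0.5;0 0 0.33 0 0 0 0.2;0 0 0.33 0 0 0 0.2;0 0 0.33 0 0 0 0.2;0 0 0.33 0 0 0 0.2;0 0 0.33 0 0 0 0.2"

```text
t: 21.8
ee_pos: [0.6028, 0.2012, 0.0265]
eef_rot: [2.408, 2.016, 0.003]
ft_force: [-0.4, 0.4, 5.1]
grip_width: 0.524
grip_force: 63.7
```

```bash
python3 - <<'E'
from m import *
s=readout.sense(); print(s["ee_pos"],s["ft_force"],s["grip_width"],s["grip_force"],toolshift([.601,.2008,.024],s))
E
```

```text
[0.60283606 0.20124794 0.02645308] [-0.35566274  0.37669858  5.14285064] 0.5237068490581271 63.707406520843506 [-0.00766828 -0.0173296   0.02449119]
```

Call:
send_rows --commands "0 0 -0.1 0 0 0 0.2;0 0 -0.25 0 0 0 0.2;0 0 -0.45 0 0 0 0.2;0 0 -0.65 0 0 0 0.2;0 0 -0.85 0 0 0 0.2;0 0 -1 0 0 0 0.2;0 0 -1 0 0 0 0.2"

```text
t: 22.38
ee_pos: [0.6042, 0.2013, 0.1297]
eef_rot: [2.407, 2.015, 0.01]
ft_force: [0.8, 0.1, -1.5]
grip_width: 0.523
grip_force: 63.1
```

Call:
send_rows --commands "0 0 -0.1 0 0 0 0.2;0.02 -0.1 -0.2 0 0 -0.05 0.2;0.04 -0.2 -0.3 0 0 -0.1 0.2;0.07 -0.3 -0.4 0 0 -0.15 0.2;0.09 -0.4 -0.4 0 0 -0.2 0.2;0.11 -0.5 -0.4 0 0 -0.25 0.2;0.13 -0.6 -0.4 0 0 -0.3 0.2;0.15 -0.7 -0.4 0 0 -0.35 0.2;0.16 -0.75 -0.4 0 0 -0.4 0.2;0.16 -0.75 -0.4 0 0 -0.45 0.2;0.16 -0.75 -0.4 0 0 -0.5 0.2;0.16 -0.75 -0.4 0 0 -0.54 0.2;0.16 -0.75 -0.4 0 0 -0.554 0.2;0.16 -0.75 -0.4 0 0 -0.554 0.2"

```text
t: 23.55
ee_pos: [0.5302, 0.2296, 0.1648]
eef_rot: [-1.335, -2.843, 0.002]
ft_force: [-0.4, 0.6, -1.4]
grip_width: 0.527
grip_force: 62.9
```

```bash
python3 - <<'E'
from m import *
s=readout.sense(); print(s["ee_pos"],s["ft_force"],s["grip_width"],s["grip_force"],toolshift([.4595,.259,.135],s),Ro.from_rotvec(s["eef_rot"]).as_matrix().round(3))
w=snapshot("wrist");H,S,V=hsv(w)
p=proj(w,[.4595,.259,.087])[0]; print(p)
m=((S<70)&(V>50)); m[:, :]=m
try: print(measure(w,m,p,.087))
except Exception as e: print(e)
save(w,"w10")
E
```

```text
[0.5302468  0.2296312  0.16481924] [-0.38036915  0.63003313 -1.39124511] 0.5274211334736263 62.92967677116394 [ 0.67778425 -0.35622102  0.29899392] [[-0.639  0.769 -0.001]
 [ 0.769  0.639 -0.001]
 [ 0.    -0.001 -1.   ]]
[195.70574727 105.31815942]
((0.46419775390625, 0.2623712463378906), (70.7306137084961, 60.479942321777344), 40.06427764892578)
```

Call:
send_rows --commands "0.1 -0.05 0 0 0 0 0.2;0.22 -0.11 0 0 0 0 0.2;0.35 -0.18 0 0 0 0 0.2;0.48 -0.25 0.1 0 0 0 0.2;0.6 -0.31 0.2 0 0 0 0.2;0.67 -0.35 0.3 0 0 0 0.2;0.675 -0.352 0.3 0 0 0 0.2;0.675 -0.352 0.3 0 0 0 0.2;0.675 -0.352 0.3 0 0 0 0.2;0.675 -0.352 0.3 0 0 0 0.2"

```text
t: 24.43
ee_pos: [0.4619, 0.2592, 0.136]
eef_rot: [1.335, 2.842, 0.002]
ft_force: [0.3, -0.9, -0.7]
grip_width: 0.524
grip_force: 63.0
```

```bash
python3 - <<'E'
from m import *
s=readout.sense(); print(s["ee_pos"],s["ft_force"],toolshift([.460,.259,.1075],s))
save(snapshot("wrist"),"w11")
E
```

```text
[0.46185007 0.25918382 0.13603712] [ 0.31351993 -0.86258471 -0.70883816] [ 0.01057667 -0.01592155  0.28533668]
```

View pics/w11.png

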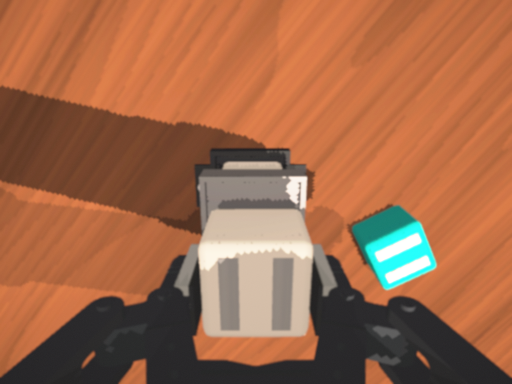

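The short block (centre column 257) is over the separator (columns 199–308, centre 253). I'll correct −1.5 mm in y and lower.

Call:
send_rows --commands "0.01 -0.015 0 0 0 0 0.2;0.01 -0.015 0.05 0 0 0 0.2;0.01 -0.015 0.11 0 0 0 0.2;0.01 -0.015 0.17 0 0 0 0.2;0.01 -0.015 0.21 0 0 0 0.2;0.01 -0.015 0.24 0 0 0 0.2;0.01 -0.015 0.26 0 0 0 0.2;0.01 -0.015 0.27 0 0 0 0.2;0.01 -0.015 0.28 0 0 0 0.2;0.01 -0.015 0.28 0 0 0 0.2;0.01 -0.015 0.28 0 0 0 0.2"

```text
t: 25.4
ee_pos: [0.459, 0.2593, 0.1075]
eef_rot: [1.334, 2.844, 0.001]
ft_force: [-0.8, 0.7, -1.5]
grip_width: 0.526
grip_force: 63.2
```

Call:
send_rows --commands "0 0 0.005 0 0 0 0.2;0 0 0.01 0 0 0 0.2;0 0 0.015 0 0 0 0.2;0 0 0.015 0 0 0 0.2"

```text
t: 25.73
ee_pos: [0.4591, 0.2593, 0.1074]
eef_rot: [-1.334, -2.844, -0.001]
ft_force: [-3.3, -1.6, 9.4]
grip_width: 0.527
grip_force: 64.5
```

Contact at 0.1074 m matches the expected seat height. Releasing, rising, and heading for the round pack.

Call:
send_rows --commands "0 0 -0.01 0 0 0 0.8;0 0 -0.01 0 0 0 1;0 0 -0.01 0 0 0 1;0 0 -0.01 0 0 0 1;0 0 -0.01 0 0 0 1;0 0 -0.2 0 0 0 1;0 0 -0.5 0 0 0 1;0 0 -0.8 0 0 0 1;0 0 -1 0 0 0 1;0 0 -1 0 0 0 1;0 0 -1 0 0 0 1"

```text
t: 26.65
ee_pos: [0.4594, 0.2596, 0.2068]
eef_rot: [1.334, 2.843, 0.004]
ft_force: [0.1, 0.8, -0.1]
grip_width: 0.999
grip_force: 0.0
```

Call:
send_rows --commands "0 0 -0.2 0 0 0 1;-0.33 -0.25 -0.4 0 0 0.08 1;-0.66 -0.5 -0.4 0 0 0.16 1;-1 -0.75 -0.4 0 0 0.24 1;-1 -0.75 -0.4 0 0 0.722 1;-1 -0.75 -0.4 0 0 0.722 1;-1 -0.75 -0.4 0 0 0.722 1;-1 -0.75 -0.4 0 0 0.722 1;-1 -0.75 -0.4 0 0 0.722 1;-1 -0.75 -0.4 0 0 0.722 1;-1 -0.75 -0.4 0 0 0.722 1;-1 -0.75 -0.4 0 0 0.722 1"

```text
t: 27.65
ee_pos: [0.4643, 0.1342, 0.2446]
eef_rot: [2.651, 1.686, -0.004]
ft_force: [0.5, -0.1, 0.4]
grip_width: 1.0
grip_force: 0.0
```

Call:
send_rows --commands "-0.33 0.16 0 0 0 0 1;-0.66 0.32 0 0 0 0 1;-1 0.48 0 0 0 0 1"

```text
t: 27.9
ee_pos: [0.4654, 0.0227, 0.2452]
eef_rot: [2.648, 1.69, -0.001]
ft_force: [0.7, -0.2, 0.6]
grip_width: 0.999
grip_force: 0.0
```

Call:
send_rows --commands "-0.33 0.16 0 0 0 0 1;-0.66 0.32 0 0 0 0 1;-1 0.48 0 0 0 0 1"

```text
t: 28.15
ee_pos: [0.4661, -0.0889, 0.2454]
eef_rot: [-2.649, -1.687, -0.0]
ft_force: [-0.1, -0.1, 0.7]
grip_width: 1.002
grip_force: 0.0
```

Call:
send_rows --commands "-0.33 0.16 0 0 0 0 1;-0.66 0.32 0 0 0 0 1;-1 0.48 0 0 0 0 1;-1 0.48 0 0 0 0 1;-1 0.48 0 0 0 0 1;-1 0.48 0 0 0 0 1"

```text
t: 28.65
ee_pos: [0.4672, -0.1978, 0.2451]
eef_rot: [-2.651, -1.684, 0.001]
ft_force: [0.2, 0.5, -0.1]
grip_width: 1.007
grip_force: 0.0
```

```bash
python3 - <<'E'
from m import *
s=readout.sense(); print(s["ee_pos"],Ro.from_rotvec(s["eef_rot"]).as_matrix().round(3))
run("w12",dict(pack=((.468,-.228),.07,(130,160,190,210,220,230,240),70)))
w=snapshot("wrist");H,S,V=hsv(w)
p=proj(w,[.468,-.228,.07])[0].astype(int)
print(V[p[1]-70:p[1]+60:5,p[0]])
m=((H>18)&(H<35)&(S>60)&(V>150)).astype(np.uint8);n,l,st,ce=cv2.connectedComponentsWithStats(m)
for i in range(1,n):
    if np.hypot(*(ce[i]-p))<60 and st[i][4]>5: print(ce[i],st[i][4],unproj(w,[ce[i]],.07)[0])
m=((S<60)&(V>150)).astype(np.uint8);n,l,st,ce=cv2.connectedComponentsWithStats(m)
for i in range(1,n): print(st[i][4],ce[i],unproj(w,[ce[i]],.007)[0])
E
```

```text
[ 0.46717874 -0.1977559   0.24513269] [[ 0.425  0.905 -0.001]
 [ 0.905 -0.425  0.001]
 [ 0.    -0.001 -1.   ]]
pack 130 [ 0.4705 -0.2223] [68.  55.6] 64.9 [270. 201.]
pack 160 [ 0.471  -0.2225] [68.  54.7] 64.9 [270. 201.]
pack 190 [ 0.4708 -0.2229] [67.  54.7] 64.9 [270. 201.]
pack 210 [ 0.4685 -0.2288] [54.5 53.7] 64.9 [270. 201.]
pack 220 [ 0.4715 -0.2305] [54.9 44.9] 78.6 [270. 201.]
pack 230 [ 0.4772 -0.2482] [31.5 16.2] 5.8 [270. 201.]
pack 240 [ 0.4772 -0.2483] [31.3 16.1] 4.8 [270. 201.]
[211 202 173 181 186 161 185 207 207 219 151 168 153 203 160 169 200 155
 156 175 220 217 216 217 222 226]
[287.25  209.375] 16 [ 0.48020998 -0.24258316  0.07      ]
93 [433.03225806  64.92473118] [ 0.68064258 -0.18305783  0.007     ]
94 [368.19148936 115.95744681] [ 0.59910998 -0.20453226  0.007     ]
2759 [269.14534252 195.00398695] [ 0.46386997 -0.24138487  0.007     ]
1 [138. 257.] [ 0.2820008  -0.24642677  0.007     ]
1 [140. 256.] [ 0.2850479  -0.24627624  0.007     ]
31 [371.64516129 258.96774194] [ 0.54540955 -0.37231034  0.007     ]
2 [365.5 259.5] [ 0.53813996 -0.36967267  0.007     ]
1 [136. 260.] [ 0.27744819 -0.24899452  0.007     ]
1 [134. 263.] [ 0.27285978 -0.25158119  0.007     ]
101 [379.99009901 281.00990099] [ 0.54504781 -0.40744535  0.007     ]
1 [132. 266.] [ 0.26823495 -0.2541871   0.007     ]
52 [115.63461538 308.01923077] [ 0.21383313 -0.29934002  0.007     ]
52 [395.15384615 307.90384615] [ 0.5507451  -0.45611205  0.007     ]
602 [333.18438538 362.86212625] [ 0.44325767 -0.50783059  0.007     ]
```

Call:
send_rows --commands "-0.28 0.14 0 0 0 0 1;-0.28 0.14 0.3 0 0 0 1;-0.28 0.14 0.6 0 0 0 1;-0.28 0.14 0.9 0 0 0 1;-0.28 0.14 1 0 0 0 1;-0.28 0.14 1 0 0 0 1;-0.28 0.14 1 0 0 0 1"

```text
t: 29.33
ee_pos: [0.4687, -0.2291, 0.1463]
eef_rot: [2.651, 1.685, 0.0]
ft_force: [0.5, -0.1, 0.4]
grip_width: 1.0
grip_force: 0.0
```

```bash
python3 - <<'E'
from m import *
s=readout.sense(); print(s["ee_pos"],toolshift([.4685,-.2288,.045],s))
E
```

```text
[ 0.46871589 -0.22907414  0.14626188] [ 0.00147588 -0.00325811  1.0126185 ]
```

Call:
send_rows --commands "0 0 0.2 0 0 0 1;0 0 0.4 0 0 0 1;0 0 0.6 0 0 0 1;0 0 0.8 0 0 0 1;0 0 0.95 0 0 0 1;0 0 1 0 0 0 1;0 0 1 0 0 0 1;0 0 1 0 0 0 0.8;0 0 1 0 0 0 0.6;0 0 1 0 0 0 0.4;0 0 1 0 0 0 0.3;0 0 1 0 0 0 0.3;0 0 1 0 0 0 0.3;0 0 1 0 0 0 0.3;0 0 1 0 0 0 0.3"

```text
t: 30.58
ee_pos: [0.4691, -0.23, 0.0475]
eef_rot: [2.652, 1.682, 0.003]
ft_force: [-1.6, 1.6, 7.3]
grip_width: 0.636
grip_force: 62.5
```

```bash
python3 - <<'E'
from m import *
s=readout.sense(); print(s["ee_pos"],s["ft_force"],s["grip_width"],toolshift([.640,-.194,s["ee_pos"][2]],s))
E
```

```text
[ 0.46909677 -0.23001667  0.04749602] [-1.57306399  1.62988035  7.31957637] 0.6360650391566101 [1.05422908 1.39251441 0.0040205 ]
```

Call:
send_rows --commands "0 0 -0.1 0 0 0 0.3;0 0 -0.2 0 0 0 0.3;0 0 -0.32 0 0 0 0.3;0 0 -0.45 0 0 0 0.3;0.05 0.07 -0.5 0 0 0 0.3;0.11 0.15 -0.5 0 0 0 0.3;0.19 0.25 -0.5 0 0 0 0.3;0.28 0.37 -0.5 0 0 0 0.3;0.38 0.5 -0.5 0 0 0 0.3;0.48 0.63 -0.5 0 0 0 0.3;0.57 0.75 -0.5 0 0 0 0.3;0.63 0.84 -0.5 0 0 0 0.3;0.67 0.9 -0.5 0 0 0 0.3;0.67 0.9 -0.5 0 0 0 0.3;0.67 0.9 -0.5 0 0 0 0.3"

```text
t: 31.83
ee_pos: [0.5777, -0.2075, 0.0952]
eef_rot: [-2.652, -1.682, 0.002]
ft_force: [-0.6, 0.4, -3.9]
grip_width: 0.643
grip_force: 64.2
```

Call:
send_rows --commands "0.05 0.07 0 0 0 0 0.3;0.12 0.15 0 0 0 0 0.3;0.2 0.25 0 0 0 0 0.3;0.28 0.36 0 0 0 0 0.3;0.34 0.44 0 0 0 0 0.3;0.38 0.49 0 0 0 0 0.3;0.38 0.49 0 0 0 0 0.3;0.38 0.49 0 0 0 0 0.3;0.38 0.49 0 0 0 0 0.3;0.38 0.49 0 0 0 0 0.3"

```text
t: 32.67
ee_pos: [0.6377, -0.1946, 0.0958]
eef_rot: [-2.654, -1.681, 0.001]
ft_force: [-0.3, 1.0, -3.9]
grip_width: 0.644
grip_force: 64.3
```

```bash
python3 - <<'E'
from m import *
s=readout.sense(); print(s["ee_pos"],s["ft_force"],s["grip_width"],toolshift([.640,-.194,.0525],s))
w=snapshot("wrist");H,S,V=hsv(w);m=((S<60)&(V>150)).astype(np.uint8);n,l,st,ce=cv2.connectedComponentsWithStats(m)
for i in range(1,n):
  if st[i][4]>40: print(st[i][4],ce[i],unproj(w,[ce[i]],.007)[0])
print(measure(w,(S<60)&(V>130),proj(w,[.64,-.194,.113])[0],.113))
E
```

```text
[ 0.63772069 -0.19455783  0.09578429] [-0.27909101  0.95289255 -3.91564514] 0.6442413931150405 [0.01487859 0.01851987 0.4328271 ]
191 [305.28795812 164.96335079] [ 0.68024231 -0.18327488  0.007     ]
17177 [254.96570996 273.24893753] [ 0.6137737  -0.24418659  0.007     ]
58 [168.79310345 291.17241379] [ 0.54659294 -0.23035704  0.007     ]
57 [341.77192982 291.29824561] [ 0.66748261 -0.28753702  0.007     ]
((0.6371922607421875, -0.18843150329589844), (75.98741912841797, 57.74141311645508), 85.11785888671875)
```

Call:
send_rows --commands "0.015 0.018 0 0 0 0 0.3;0.015 0.018 0.1 0 0 0 0.3;0.015 0.018 0.2 0 0 0 0.3;0.015 0.018 0.28 0 0 0 0.3;0.015 0.018 0.34 0 0 0 0.3;0.015 0.018 0.38 0 0 0 0.3;0.015 0.018 0.4 0 0 0 0.3;0.015 0.018 0.42 0 0 0 0.3;0.015 0.018 0.43 0 0 0 0.3;0.015 0.018 0.43 0 0 0 0.3"

```text
t: 33.55
ee_pos: [0.641, -0.1936, 0.0529]
eef_rot: [2.653, 1.682, 0.0]
ft_force: [0.5, 0.8, -3.2]
grip_width: 0.635
grip_force: 64.7
```

Call:
send_rows --commands "0 0 0.005 0 0 0 0.3;0 0 0.01 0 0 0 0.3;0 0 0.015 0 0 0 0.3;0 0 0.015 0 0 0 0.3"

```text
t: 33.88
ee_pos: [0.6412, -0.1936, 0.0526]
eef_rot: [2.653, 1.682, 0.002]
ft_force: [-2.5, 1.4, 5.0]
grip_width: 0.641
grip_force: 65.0
```

Pack contact at 0.0526 m matches the seat. Releasing and going to the cap.

Call:
send_rows --commands "0 0 -0.01 0 0 0 0.8;0 0 -0.01 0 0 0 1;0 0 -0.01 0 0 0 1;0 0 -0.01 0 0 0 1;0 0 -0.01 0 0 0 1;0 0 -0.2 0 0 0 1;0 0 -0.5 0 0 0 1;0 0 -0.8 0 0 0 1;0 0 -1 0 0 0 1;0 0 -1 0 0 0 1"

```text
t: 34.72
ee_pos: [0.6437, -0.1952, 0.1566]
eef_rot: [2.647, 1.678, 0.009]
ft_force: [-0.3, -1.1, 0.6]
grip_width: 0.999
grip_force: 0.0
```

Call:
send_rows --commands "0 0 -0.3 0 0 0 1;0.3 -0.18 -0.6 0 0 0 1;0.6 -0.36 -0.6 0 0 0 1;0.9 -0.54 -0.6 0 0 0 1;0.9 -0.54 -0.6 0 0 0 1;0.9 -0.54 -0.6 0 0 0 1"

```text
t: 35.22
ee_pos: [0.6305, -0.085, 0.2102]
eef_rot: [-2.646, -1.689, 0.0]
ft_force: [-0.2, -1.0, 0.1]
grip_width: 1.0
grip_force: 0.0
```

```bash
python3 - <<'E'
from m import *
s=readout.sense(); print(s["ee_pos"])
w=snapshot("wrist");H,S,V=hsv(w);save(w,"w13")
for T in (130,170,200,215,225):
  try: print(T,measure(w,(S<60)&(V>T),proj(w,[.641,-.194,.075])[0],.075))
  except Exception as e: print(e)
m=((H>20)&(H<35)&(S>150)&(V>100)).astype(np.uint8); print("plug",measure(w,m,proj(w,[.618,.0107,.042])[0],.042))
for T in (60,90): print("cap",measure(w,(S<T)&(V>80),proj(w,[.595,-.01,.014])[0],.014))
print(toolshift([.618,.0107,.13],s))
E
```

```text
[ 0.63053587 -0.08500328  0.2102329 ]
130 ((0.64522314453125, -0.1797159881591797), (85.36013793945312, 55.13489532470703), 72.93966674804688)
170 ((0.6415010986328125, -0.1929122314453125), (58.02287673950195, 54.851619720458984), 66.8541259765625)
200 ((0.6410941162109375, -0.19386434936523436), (55.95207214355469, 54.85124969482422), 66.8572006225586)
215 ((0.6408365478515625, -0.19387277221679688), (55.803192138671875, 54.831138610839844), 70.22718048095703)
225 ((0.640846923828125, -0.194375732421875), (54.705841064453125, 55.06568145751953), 64.93406677246094)
plug ((0.6199823608398437, 0.009680702209472656), (21.084957122802734, 13.531734466552734), 44.60337829589844)
cap ((0.6188634643554688, 0.010301071166992188), (68.67696380615234, 69.85083770751953), 64.62532043457031)
cap ((0.618439697265625, 0.010463817596435547), (70.50613403320312, 70.72100830078125), 64.36641693115234)
[ 0.81444494 -0.51506811  0.80420311]
```

View pics/w13.png

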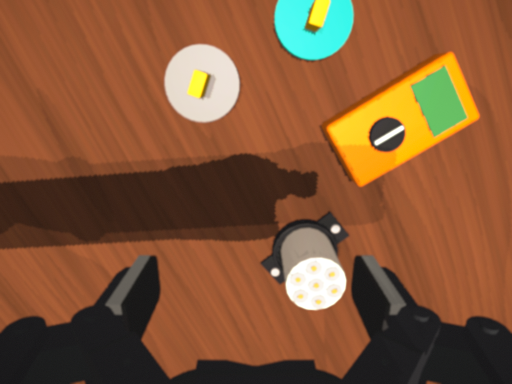

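The pack stands in the round holder, with its top centred at (315,283), i.e. 0.6409, −0.194. The grey cap is at (201,83), with the plug axis at 44.6°. I'll go over the plug with the gripper half open.

Call:
send_rows --commands "0.3 -0.2 0.1 0 0 0.08 0.5;0.6 -0.4 0.3 0 0 0.16 0.5;0.82 -0.515 0.6 0 0 0.224 0.5;0.82 -0.515 0.8 0 0 0.224 0.5;0.82 -0.515 0.8 0 0 0.224 0.5;0.82 -0.515 0.8 0 0 0.224 0.5;0.82 -0.515 0.8 0 0 0.224 0.5"

```text
t: 35.85
ee_pos: [0.6197, 0.0038, 0.1328]
eef_rot: [2.907, 1.186, 0.002]
ft_force: [0.2, -1.4, 0.7]
grip_width: 0.502
grip_force: 0.0
```

```bash
python3 - <<'E'
from m import *
s=readout.sense(); print(s["ee_pos"],s["grip_width"],Ro.from_rotvec(s["eef_rot"]).as_matrix().round(3),toolshift([.6185,.0103,.032],s))
w=snapshot("wrist");H,S,V=hsv(w)
m=((H>20)&(H<35)&(S>150)&(V>100)).astype(np.uint8); print("plug",measure(w,m,proj(w,[.618,.0107,.042])[0],.042))
for T in (60,90): print("cap",measure(w,(S<T)&(V>80),proj(w,[.595,-.01,.014])[0],.014))
E
```

```text
[0.61968842 0.00378241 0.1327586 ] 0.5024012940930961 [[ 0.715  0.699  0.002]
 [ 0.699 -0.715 -0.002]
 [ 0.     0.003 -1.   ]] [ 0.03664325 -0.0577871   1.0074406 ]
plug ((0.6211229248046874, 0.013095346450805664), (27.939048767089844, 11.834188461303711), 44.41855239868164)
cap ((0.627973876953125, 0.022441825866699218), (41.63072967529297, 70.10965728759766), 50.75639343261719)
cap ((0.6231907348632812, 0.020514699935913087), (50.60873031616211, 70.20569610595703), 65.41669464111328)
```

Call:
send_rows --commands "0.037 -0.055 0 0 0 0 0.5;0.037 -0.055 0.3 0 0 0 0.5;0.037 -0.055 0.6 0 0 0 0.5;0.037 -0.055 0.8 0 0 0 0.5;0.037 -0.055 0.95 0 0 0 0.5;0.037 -0.055 1 0 0 0 0.5;0.037 -0.055 1 0 0 0 0.5;0.037 -0.055 1 0 0 0 0.5;0.037 -0.055 1 0 0 0 0.3;0.037 -0.055 1 0 0 0 0.1;0.037 -0.055 1 0 0 0 0;0.037 -0.055 1 0 0 0 0;0.037 -0.055 1 0 0 0 0;0.037 -0.055 1 0 0 0 0;0.037 -0.055 1 0 0 0 0"

```text
t: 37.15
ee_pos: [0.6187, 0.0136, 0.0328]
eef_rot: [2.906, 1.192, 0.004]
ft_force: [-0.9, 0.4, 6.4]
grip_width: 0.122
grip_force: 61.5
```

```bash
python3 - <<'E'
from m import *
s=readout.sense(); print(s["ee_pos"],s["ft_force"],s["grip_width"],s["grip_force"],Ro.from_rotvec(s["eef_rot"]).as_matrix().round(3)); 
E
```

```text
[0.61872856 0.01356664 0.03277137] [-0.85178996  0.42123874  6.39678251] 0.12209330350184959 61.53810739517212 [[ 0.712  0.702  0.002]
 [ 0.702 -0.712  0.   ]
 [ 0.002  0.001 -1.   ]]
```

Call:
send_rows --commands "0 0 -0.1 0 0 0 0;0 0 -0.3 0 0 0 0;0 0 -0.5 0 0 0 0;0 0 -0.7 0 0 0 0;0 0 -0.9 0 0 0 0;0 0 -1 0 0 0 0;0 0 -1 0 0 0 0"

```text
t: 37.73
ee_pos: [0.6192, 0.0134, 0.134]
eef_rot: [2.906, 1.191, 0.007]
ft_force: [0.8, -0.6, -0.1]
grip_width: 0.126
grip_force: 60.7
```

Call:
send_rows --commands "-0.06 0.08 -0.1 0 0 0 0;-0.15 0.2 -0.1 0 0 0 0;-0.27 0.35 -0.1 0 0 0 0;-0.39 0.5 -0.1 0 0 0 0;-0.51 0.65 -0.1 0 0 0 0;-0.6 0.77 -0.1 0 0 0 0;-0.64 0.82 -0.1 0 0 0 0"

```text
t: 38.32
ee_pos: [0.6285, -0.0937, 0.1407]
eef_rot: [2.908, 1.185, -0.004]
ft_force: [0.5, 0.3, -0.4]
grip_width: 0.121
grip_force: 60.7
```

Call:
send_rows --commands "-0.06 0.08 0 0 0 0 0;-0.15 0.2 0 0 0 0 0;-0.27 0.35 0 0 0 0 0;-0.39 0.5 0 0 0 0 0;-0.51 0.65 0 0 0 0 0;-0.6 0.77 0 0 0 0 0;-0.64 0.82 0 0 0 0 0;-0.64 0.82 0 0 0 0 0;-0.64 0.82 0 0 0 0 0;-0.64 0.82 0 0 0 0 0"

```text
t: 39.15
ee_pos: [0.6418, -0.191, 0.1408]
eef_rot: [-2.904, -1.194, -0.0]
ft_force: [-0.0, 0.4, -0.7]
grip_width: 0.124
grip_force: 60.7
```

```bash
python3 - <<'E'
from m import *
s=readout.sense(); print(s["ee_pos"],s["ft_force"],s["grip_width"],s["grip_force"],toolshift([.6426,-.1923,.0978],s))
w=snapshot("wrist");H,S,V=hsv(w);save(w,"w14"); z=s["ee_pos"][2]-.0328
for T in (60,90): print("cap",measure(w,(S<T)&(V>80),proj(w,[.625,-.21,z+.014])[0],z+.014))
E
```

```text
[ 0.64183382 -0.19104091  0.14083714] [-0.00269491  0.35733505 -0.68169524] 0.12422040688359773 60.669883489608765 [-0.00376227  0.01502516  0.43034508]
cap ((0.6511370239257812, -0.18082205200195312), (75.44661712646484, 69.29338836669922), 44.78554916381836)
cap ((0.6161408081054688, -0.21598208618164064), (2.9468820095062256, 13.584595680236816), 47.5367317199707)
```

Call:
send_rows --commands "0 0.012 0 0 0 0 0;0 0.012 0.06 0 0 0 0;0 0.012 0.13 0 0 0 0;0 0.012 0.2 0 0 0 0;0 0.012 0.25 0 0 0 0;0 0.012 0.28 0 0 0 0;0 0.012 0.31 0 0 0 0;0 0.012 0.34 0 0 0 0;0 0.012 0.34 0 0 0 0;0 0.012 0.34 0 0 0 0"

```text
t: 40.03
ee_pos: [0.6424, -0.1939, 0.1072]
eef_rot: [-2.907, -1.192, -0.0]
ft_force: [-0.1, -0.2, -0.5]
grip_width: 0.125
grip_force: 60.7
```

Call:
send_rows --commands "0 0 0.03 0 0 0 0;0 0 0.06 0 0 0 0;0 0 0.08 0 0 0 0;0 0 0.09 0 0 0 0;0 0 0.09 0 0 0 0"

```text
t: 40.45
ee_pos: [0.6423, -0.1938, 0.0981]
eef_rot: [-2.906, -1.192, 0.0]
ft_force: [0.0, -1.1, -0.4]
grip_width: 0.124
grip_force: 60.7
```

Call:
send_rows --commands "0 0 0.005 0 0 0 0;0 0 0.01 0 0 0 0;0 0 0.015 0 0 0 0;0 0 0.015 0 0 0 0"

```text
t: 40.78
ee_pos: [0.6426, -0.194, 0.0978]
eef_rot: [-2.906, -1.192, -0.001]
ft_force: [-1.3, 1.4, 5.3]
grip_width: 0.121
grip_force: 61.5
```

Seated at exactly 0.0978 m. Releasing and retreating, then a final check.

Call:
send_rows --commands "0 0 -0.01 0 0 0 0.2;0 0 -0.01 0 0 0 0.4;0 0 -0.01 0 0 0 0.5;0 0 -0.01 0 0 0 0.5;0 0 -0.01 0 0 0 0.5;0 0 -0.15 0 0 0 0.5;0 0 -0.35 0 0 0 0.5;0 0 -0.6 0 0 0 0.5;0 0 -0.9 0 0 0 0.5;0 0 -1 0 0 0 0.5"

```text
t: 41.62
ee_pos: [0.6444, -0.1955, 0.2024]
eef_rot: [2.902, 1.19, 0.009]
ft_force: [-0.0, -0.7, -0.2]
grip_width: 0.501
grip_force: 0.0
```

Call:
send_rows --commands "-0.2 0 -0.3 0 0 0 0.5;-0.4 0 -0.6 0 0 0 0.5;-0.8 0 -0.9 0 0 0 0.5;-1 0 -1 0 0 0 0.5;-1 0 -1 0 0 0 0.5;-1 0 -1 0 0 0 0.5;-1 0 -1 0 0 0 0.5;-1 0 -1 0 0 0 0.5"

```text
t: 42.28
ee_pos: [0.572, -0.2622, 0.2957]
eef_rot: [-2.903, -1.195, 0.001]
ft_force: [0.4, 0.3, -1.0]
grip_width: 0.5
grip_force: 0.0
```

```bash
python3 - <<'E'
from m import *
print(readout.sense()["ee_pos"])
d=snapshot("side"); a=d["color"][160:340,120:320,::-1]; t=snapshot("wrist")["color"][:,:,::-1]
a=cv2.resize(a,(420,378),interpolation=cv2.INTER_CUBIC); t=cv2.resize(t,(504,378))[:,:380]
b=cv2.resize(d["color"][150:240,230:330,::-1],(380,342))
cv2.imwrite("pics/fin.png",np.hstack([a,np.vstack([b,np.zeros((36,380,3),np.uint8)])]))
E
```

```text
[ 0.57200158 -0.26220699  0.29568606]
```

View pics/fin.png

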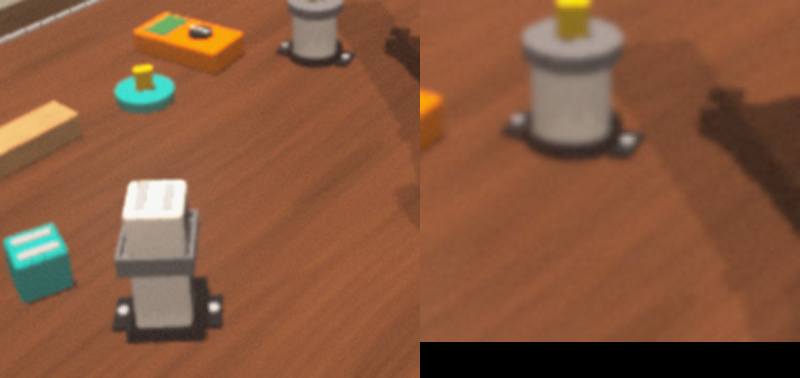

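The final view shows both modules assembled, upright and level: the square stack at left (160,260) and the round pack with its cap at right (572,85). The bystanders and look-alikes are untouched.

```bash
python3 -c "
from rig import env
print(env.close_job())"
```

```text
the job is handed in; nothing more can be done
None
```

I assembled both battery modules and handed the job in after about 42 s of robot time: each part made contact at its expected seated height, and the final picture shows both stacks upright; no verdict came back.

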